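Lock a new filter into the desk air cleaner and switch it on

TASK

Stand the new filter cartridge that lies on the desk upright on the desk and let go of it, so that you can take it from above by its wing. Then lock it into the well of the air cleaner: lower it with its two ears through the two slots, press it down against the spring, twist it clockwise about a quarter turn until it stops and let it spring up into the lock. Only then lift the black guard beside it fully, flip the switch beneath to the far side (on) and lower the guard again, leaving the other things on the desk where they stand.

Things in the scene. Friction and masses are not known exactly. Their poses are not given: they have to be found in the camera images.
- air_cleaner: White desk air cleaner, fixed: a flat housing with round ends, 220 mm long (its y axis), 120 mm deep (x), deck 90 mm above the desk. Origin: centre of its underside; its front faces -x (robot side), z up. Left half (+y): the filter well in a raised grey collar. Right half (-y): a grey switch plate (top 94 mm above the desk) under a black guard.
- filter_well (a point): Centre of the well's mouth, on its upright axis at the collar's top: 0, 50, 96 mm in the air cleaner's frame, same axes. Collar 94 mm across, bore 58 mm, two slots facing each other. From a slot an ear runs clockwise (seen from above) under a lip 9 mm thick up to a pocket, 75 degrees on, where the lip is 6 mm thick; a stop ends it at about 79 degrees. The other way is blocked.
- slot (a point): Middle of one of the two slots in the collar, 33 mm from the well's axis; the line through both slots is the air cleaner's x axis turned 75 degrees counter-clockwise from above. Each slot is about 19 mm wide and reaches from the bore out to 38 mm from the axis.
- locked_foot (a point): Where the cartridge's origin is when locked: on the well's axis, 22 mm above the desk; the wing then lies along the air cleaner's x (front to back). A sprung seat 47 mm across in the well (top 32 mm above the desk when free, 4.5 N there, 250 N/m, 20 mm travel) carries the foot. To turn, press until the origin is 13 to 18 mm above the desk (8 to 9 N), turn, let go: it rises to 22 mm.
- cartridge: Loose filter cartridge, 0.14 to 0.28 kg, 100 mm long. Origin: centre of the foot's underside; z: axis, foot to wing. 12-sided grey foot 52 mm across flats (z 0-8 mm), white pleated filter 45 mm across, 49 over the pleats (z 8-62), 12-sided grey cap 52 mm (z 62-76). Starts lying, x axis up, axis 26 mm above the desk; stands well on its foot. A half turn about z makes no difference.
- wing_top (a point): Centre of the top of the cartridge's grip wing (50 mm long along y, 12 mm thick along x, z 76-100 mm): 100 mm from the cartridge's origin along z, same axes. Below it the cap carries two ears along +y and -y (in line with the wing), 14 mm wide, 6 mm thick (z 62-68), reaching 35 mm from the axis.
- switch_guard (a joint): Hinge of the black switch guard, rad: 0 lowered, 1.75 fully raised; past about 1.3 it stays up by its weight, below that it falls shut. Very light. A cover open underneath, 40 mm wide (along y), reaching 62 mm forward of the hinge, 3 to 29 mm above the switch plate (top 123 mm above the desk). Can be pinched by its two sides and swung with the tool upright.
- guard_hinge (a point): Middle of the guard's hinge axis, which lies along the air cleaner's y: at 30, -50, 99 mm in its frame. The guard swings up and to the back (+x).
- guard_sides (a point): Point between the guard's two side walls, where they can be pinched (40 mm apart along y): 45 mm in front of the hinge and 10 mm above it when closed; moves with the guard.
- switch_bat (a joint): Steel toggle under the guard, rad: 0 = off, leaning to the front (-x) by 0.4; 0.8 = on, leaning to the back (+x) by 0.4. Past the middle it falls over to that side and stays there; about 1 N at the tip moves it.
- switch_tip (a point): Tip region of the toggle, 18 mm from its pivot; bat 8 mm thick at the tip.
- switch_base (a point): Pivot of the toggle on the switch plate: -2, -50, 94 mm in the air cleaner's frame.
- mini_drawers: Obstacle, fixed: grey three-drawer chest between the robot and the middle of the desk, 182 mm (its x) by 240 mm (its y) by 165 mm high; one drawer stands open by some 40 mm on the far side. Origin: centre of its underside.
- paper_stack: Fixed: pile of papers, about 230 by 310 mm, 25 mm high, at the back left; a calculator lies on it. Origin: about its centre, on the desk.
- lamp_end (a point): Free end of the fixed desk lamp's level head, a bar 32 mm wide, 370 mm above the desk, that comes in from the base at the far right and ends here, right of the air cleaner: keep the wrist clear of it.
- mug: Bystander: mug, 86 mm, 96 mm high, handle to one side. Origin: centre of the underside.
- tape_roll: Bystander: roll of tape lying flat, 92 mm across, 48 mm high. Origin: centre of the underside.
- tin: Bystander: tin, 75 mm across, 58 mm high. Origin: centre of the underside.
- trinket_box: Bystander: small box 66 x 92 x 39 mm. Origin: centre of the underside.
- figure: Bystander: small animal figure, 56 mm across, 60 mm high. Origin: centre of the underside.
- pen_pot: Bystander: pot with pens, 80 mm across, 147 mm high with the pens. Origin: centre of the underside.

How it is judged:
On the way, in this order (a step that is already met when the one before it is completed fails the run):
1. the cartridge stands upright on the desk, let go (angle between cartridge's own z axis and vertical below 0.15 rad and height (world z) of cartridge below 0.012 m and contact force between the fingers and cartridge below 0.2 N), for 0.1 s.
2. the cartridge is locked: ears risen into the pockets, wing front to back (horizontal distance between cartridge and filter_well below 0.004 m and z of cartridge in the frame of air_cleaner between 0.0203 and 0.024 m and angle between the y axis of cartridge and the x axis of air_cleaner, either way round below 0.12 rad and angle between cartridge's own z axis and vertical below 0.06 rad), for 0.3 s.
3. the guard is fully raised, with the cartridge still locked (all of step 2 and value of joint switch_guard above 1.45 rad), for 0.1 s.
4. the switch is flipped on with the guard up (value of joint switch_bat above 0.65 rad and value of joint switch_guard above 1.2 rad), for 0.1 s.
At the end, for the whole second after the job is handed in: The cartridge is locked in the well (its axis within 4 mm of the well's, its origin 20.3 to 24 mm above the air cleaner's underside, wing within 0.12 rad of front-to-back, upright within 0.06 rad), the switch is on (over 0.65 of 0.8 rad), the guard is down (under 0.06 rad), all at rest and released (all of step 2 and value of joint switch_bat above 0.65 rad and value of joint switch_guard below 0.06 rad and linear speed of cartridge below 0.02 m/s and contact force between the fingers and anything else below 0.5 N); the robot touches nothing.
It fails at once if a bystander is moved more than 30 mm or tipped over (distance of any of mug, tape_roll, tin, trinket_box, pen_pot, figure from where it was at the start of the episode above 0.03 m or angle between any of mug, tape_roll, tin, trinket_box, pen_pot, figure's own z axis and vertical above 0.3 rad).
It fails at once if the switch is turned on before the filter is locked (value of joint switch_bat above 0.4 rad and not (horizontal distance between cartridge and filter_well below 0.004 m)).
It also fails if it takes over 72 s, if anything falls off the work surface, if the arm or the gripper's body presses on something with over 40 N, if the wrist force passes 120 N, or if a joint passes its speed limit or range.

ROBOT

A 6-joint arm with a two-finger parallel gripper is mounted at the origin on a cart in front of the work surface, level with it; the furniture and walls round the work are solid. World frame = base frame: x ahead of the robot, y to its left, z up, the work surface at z = 0. Lengths are in m, angles in rad, forces in N, time in s.
With the tool pointing down it reaches from about 0.375 to 0.975 m from the base axis. Payload 3.8 kg.
Tool frame: the origin (TCP) lies on the mounting face of the last link; the fingertips stand 166 mm ahead of it and the grasp point (between the pads) lies 147 mm ahead of it; z points along the fingers, y is the line along which they close (so a half turn about z gives the same grasp; the last joint's range is limited). The gripper opens to 88 mm and grips with 3 to 60 N. Pads are 18 mm wide; open, the fingers measure 123 mm over their backs; the gripper's body (75 mm by 187 mm) begins 45 mm behind the grasp point.
Start: joints at [1.125, 0.264, 1.604, -0, 1.274, -0.037], TCP at [0.268, 0.619, 0.405] pointing down, gripper open.
Joint ranges: [-2.63, 2.63], [-0.94, 2.18], [0.31, 2.57], [-1.31, 4.45], [0, 2.66], [-2.55, 2.55]. Speed limits (rad/s): [2.57, 2.57, 3.14, 3.14, 3.14, 3.14].

INTERFACE

Orientations are given as a rotation vector (axis times angle).
In Python, from station import bot gives the robot as it stands.
- The arm moves only by the tool drive_tool, never from a script. Its arguments are lists of equal length, an entry for each row: "delta_pos": the shift along the world's x, y, z in mm, a list of three; "rotation": the turn, a rotation vector about the world's x, y, z in degrees, a list of three. In form: {"delta_pos": [[x, y, z], ...], "rotation": [[ax, ay, az], ...]}. A call has 1 to 5 rows; each row shifts and turns the commanded pose from where the row before left it; what a row does not reach is not made up. A row lasts 1/10 s, in which the tool goes at most 50 mm and 8.59 degrees, less where a joint would pass 70% of its speed; a pose out of reach is approached as far as the arm can. A call with a gripper value outside its range is refused whole. "hand" is the finger opening in mm, from 0 to 88.1, set as the call begins (left out, the last holds). The fingers move at their own pace and stop on an object; "squeeze" is the grip in N (left out, the last holds). Time passes only in rows, so rows that do not move let the fingers close. It gives the time, the measured TCP pose, the force, the opening and the grip force at its end, in the units of the state.
- bot.sense(): the state, without advancing time (a new reading comes with each control period).
- bot.grab_frame(name): name is "scene" or "top"; returns a dict with "image" (420x560x3 uint8, red, green, blue), "z_map" (420x560 float32, m along the optical axis (not along the pixel's ray), 0 where there is no reading), "mtx" (3x3 intrinsics, pixels), "R" (3x3) and "t" (3): a world point X has camera coordinates R X + t. Camera axes: x right, y down, z forward; pixel columns grow to the right and rows downward; lengths in m; the calibration is good to about 2 mm. A picture is of the moment at which its call begins.
- bot.sign_off(): hands the job in; it is judged then, once.
The state is a dict: "t": time; "qpos": joint angles; "joint_vel": joint speeds; "joint_efforts": joint torques, N m; "eef_pos": TCP position; "eef_rot": TCP orientation; "wrist_force": force on the tool from outside, world axes, zero at the start; "moment": the same for the moment, N m; "opening": finger opening in m; "grip_force": force on a finger pad.
Only numpy, scipy, OpenCV 4.12 (cv2) and the standard library are available. Lean on these libraries where they do the work, as an engineer would, in place of code of your own. Each camera call takes 0.05 s, during which the arm holds its last target. There are 200 camera calls.

## Working session

There is one attempt and no reset: what is moved stays moved. The work goes in short steps, Python scripts to look and compute and a tool call to move; the robot and the scene stay as the last step left them, time stands still between calls to the robot, and variables do not carry over. Pictures are saved under pics/ and viewed, at most 10 in all, crops included, and the job is handed in when it is done.

Besides the shell and the picture viewer there is one more tool, called after "Call:" as name(argument=value, ...) on one line, values as JSON. drive_tool: Moves the arm, as the interface text tells. Its arguments: {"type":"object","properties":{"delta_pos":{"type":"array","items":{"type":"array","items":{"type":"number"}}},"rotation":{"type":"array","items":{"type":"array","items":{"type":"number"}}},"hand":{"type":"number"},"squeeze":{"type":"number"}},"required":["delta_pos","rotation"]}

```bash
mkdir -p pics; ls; python3 - <<'E'
from station import bot
import cv2,numpy as np
s=bot.sense();print(s)
for n in ("scene","top"):
    f=bot.grab_frame(n);np.savez(f"{n}0.npz",**f);cv2.imwrite(f"pics/{n}0.png",cv2.resize(f["image"][:,:,::-1],(800,600),interpolation=cv2.INTER_CUBIC))
    print(n,f["mtx"],f["R"],f["t"], -f["R"].T@f["t"])
E
```

```text
pics
{'t': 0.0, 'qpos': array([ 1.12511970e+00,  2.64757283e-01,  1.60530118e+00, -3.55281709e-05,
        1.27368231e+00, -3.69122211e-02]), 'joint_vel': array([ 0.0001798 ,  0.0004066 , -0.00119023,  0.0011766 , -0.00143475,
       -0.00086945]), 'joint_efforts': array([ 1.08694807e-03, -5.02113640e+01, -3.56876206e+01,  7.26511097e-02,
        2.92292715e-02, -1.74058391e-04]), 'eef_pos': array([0.26817491, 0.61909752, 0.40342414]), 'eef_rot': array([-0.63751085, -3.07573661,  0.00328875]), 'wrist_force': array([ 0.57195662, -0.83042249,  0.58709295]), 'moment': array([-0.02016657,  0.02049346, -0.01919917]), 'grip_force': 0.0, 'opening': 0.08815551760583615}
scene [[532.09152871   0.         280.55743813]
 [  0.         532.09152871 214.13981425]
 [  0.           0.           1.        ]] [[-0.7093719   0.70458817  0.0186284 ]
 [ 0.26579491  0.2918908  -0.9187779 ]
 [-0.65279749 -0.64680389 -0.39433508]] [0.36503547 0.08233758 2.18766601] [1.66516388 1.13375764 0.93152339]
top [[393.74144491   0.         277.51557275]
 [  0.         393.74144491 205.0042237 ]
 [  0.           0.           1.        ]] [[-0.02889023 -0.99920652 -0.0274169 ]
 [-0.98323841  0.03334689 -0.17924905]
 [ 0.18002109  0.02177881 -0.98342162]] [0.01166081 0.5713363  1.2048274 ] [ 0.34520234 -0.03364044  1.28758451]
```

View pics/scene0.png

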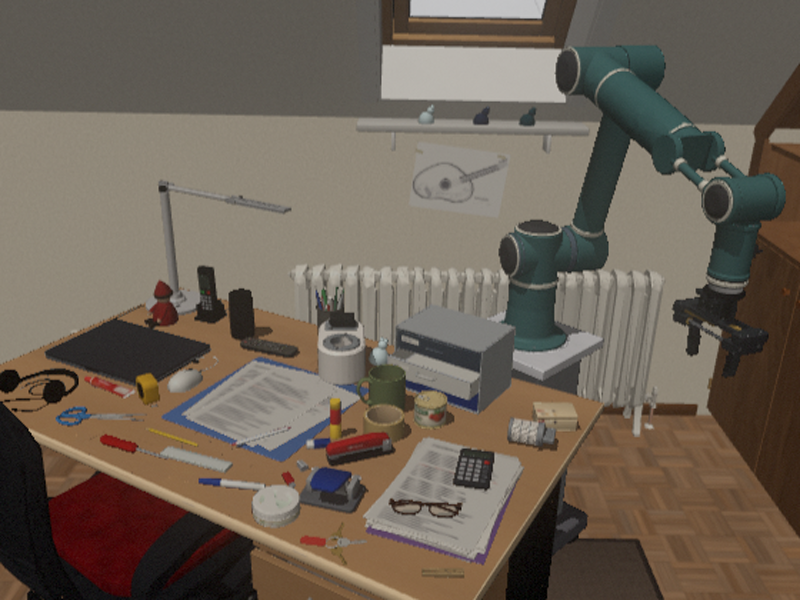

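View pics/top0.png

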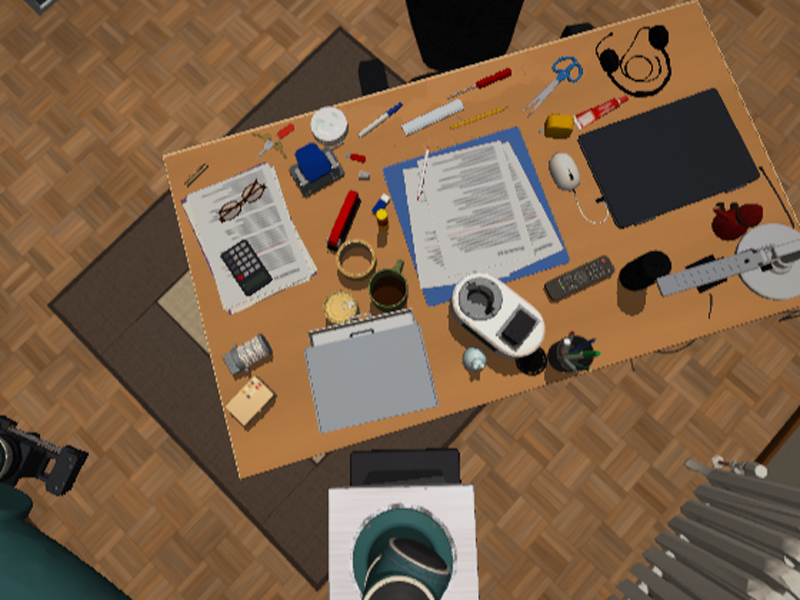

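The scene view shows the cartridge lying at about (530,432) and the air cleaner at (342,350). In the top view the cartridge is at (248,354), the well at (478,298) and the guard at (518,328), with the figure close to the cleaner. I'll take crops and depth point clouds next.

```bash
cat > h.py <<'E'
import numpy as np,cv2
def cloud(f):
    z=f["z_map"];K=f["mtx"];v,u=np.mgrid[:z.shape[0],:z.shape[1]]
    c=np.stack([(u-K[0,2])/K[0,0]*z,(v-K[1,2])/K[1,1]*z,z],-1)
    W=(c-f["t"])@f["R"];W[z==0]=np.nan;return W
def ray(f,u,v,h):
    d=f["R"].T@np.linalg.solve(f["mtx"],[u,v,1.]);o=-f["R"].T@f["t"];return o+d*(h-o[2])/d[2]
def proj(f,X):
    p=f["mtx"]@(f["R"]@np.asarray(X,float)+f["t"]);return p[:2]/p[2]
def crop(f,u0,v0,w,h,k): return cv2.resize(f["image"][v0:v0+h,u0:u0+w,::-1],None,fx=k,fy=k,interpolation=cv2.INTER_CUBIC)
E
python3 - <<'E'
from h import *
t=np.load("top0.npz");s=np.load("scene0.npz")
a=crop(t,150,225,50,60,6);b=crop(t,310,185,80,70,6)
c=crop(s,350,285,50,35,6);d=crop(s,215,215,65,60,6)
im=np.zeros((790,800,3),np.uint8)
im=np.zeros((600,800,3),np.uint8)
im[:360,:300]=a[:360];im[:420-60,300:780]=b[:360]
im[360:360+210,:300]=c;im[365:365+230,300:690]=d[60:290]
cv2.imwrite("pics/crops.png",im)
for n,f in(("top",t),("scene",s)):
    W=cloud(f)
    if n=="top": box=[(155,235,195,270)]
    else: box=[(350,288,400,318)]
    for u0,v0,u1,v1 in box:
        P=W[v0:v1,u0:u1].reshape(-1,3);P=P[np.isfinite(P[:,0])]
        D=P[P[:,2]<.004]
        Q=P[(P[:,2]>.012)&(P[:,2]<.07)];m=np.median(Q,0);Q=Q[np.linalg.norm(Q[:,:2]-m[:2],axis=1)<.075]
        print(n,"desk z",np.median(D[:,2]) if len(D) else None,"cart",len(Q),Q.mean(0),Q.max(0),Q.min(0))
        e,V=np.linalg.eigh(np.cov(Q[:,:2].T));ax=V[:,1];pr=(Q[:,:2]-Q[:,:2].mean(0))@ax
        print("axis",ax,np.degrees(np.arctan2(ax[1],ax[0])),"ext",pr.min(),pr.max(),np.percentile(Q[:,2],[50,90,98]))
    # cleaner deck
    box=(310,185,390,255) if n=="top" else (215,215,265,275)
    u0,v0,u1,v1=box;P=W[v0:v1,u0:u1].reshape(-1,3);P=P[np.isfinite(P[:,0])]
    Q=P[(P[:,2]>.084)&(P[:,2]<.13)];print(n,"clean",len(Q),Q.min(0),Q.max(0))
    np.save(n+"_cl.npy",Q)
    h,e=np.histogram(P[:,2],np.arange(0,.15,.005));print(dict(zip(np.round(e,3),h)))
E
```

```text
top desk z -0.0005565222031595386 cart 574 [0.43922696 0.33045073 0.04032109] [0.48778084 0.38781819 0.05797223] [0.37888973 0.28065906 0.01289912]
axis [-0.60186046  0.79860127] 127.00325990027476 ext -0.05154125935806791 0.0530583476655715 [0.04129088 0.05065544 0.05339307]
top clean 2108 [ 0.41589158 -0.34059601  0.08402991] [ 0.60310226 -0.12769384  0.12840249]
{np.float64(0.0): np.int64(1270), np.float64(0.005): np.int64(330), np.float64(0.01): np.int64(72), np.float64(0.015): np.int64(105), np.float64(0.02): np.int64(59), np.float64(0.025): np.int64(89), np.float64(0.03): np.int64(138), np.float64(0.035): np.int64(66), np.float64(0.04): np.int64(34), np.float64(0.045): np.int64(32), np.float64(0.05): np.int64(28), np.float64(0.055): np.int64(25), np.float64(0.06): np.int64(30), np.float64(0.065): np.int64(19), np.float64(0.07): np.int64(27), np.float64(0.075): np.int64(24), np.float64(0.08): np.int64(93), np.float64(0.085): np.int64(666), np.float64(0.09): np.int64(778), np.float64(0.095): np.int64(294), np.float64(0.1): np.int64(33), np.float64(0.105): np.int64(5), np.float64(
[... 824 characters left out ...]
.035): np.int64(49), np.float64(0.04): np.int64(50), np.float64(0.045): np.int64(41), np.float64(0.05): np.int64(53), np.float64(0.055): np.int64(55), np.float64(0.06): np.int64(76), np.float64(0.065): np.int64(85), np.float64(0.07): np.int64(87), np.float64(0.075): np.int64(78), np.float64(0.08): np.int64(170), np.float64(0.085): np.int64(298), np.float64(0.09): np.int64(243), np.float64(0.095): np.int64(99), np.float64(0.1): np.int64(34), np.float64(0.105): np.int64(18), np.float64(0.11): np.int64(21), np.float64(0.115): np.int64(44), np.float64(0.12): np.int64(48), np.float64(0.125): np.int64(0), np.float64(0.13): np.int64(0), np.float64(0.135): np.int64(0), np.float64(0.14): np.int64(0)}
```

View pics/crops.png

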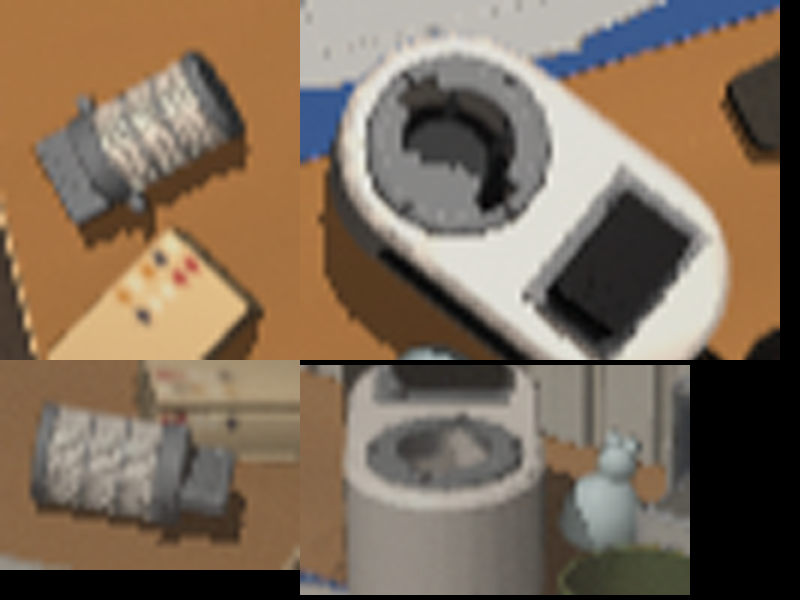

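Reading the crops: the cartridge's wing points lower-left in the top view. The ears are at crop (83,103) and (140,205), the wing-end corners at (38,150) and (85,222), and the foot at the upper right, (190,55) to (243,135). The collar is centred near crop (460,145) with slots near (415,90) and (500,195), and the guard is at (575,300) to (690,235).

```bash
cat > m.py <<'E'
from h import *
from scipy.optimize import least_squares
t=np.load("top0.npz");s=np.load("scene0.npz")
def pt(x,y,h): return ray(t,150+x/6-.5,225+y/6-.5,h)   # crop a
we=(pt(38,150,.032)+pt(85,222,.032))/2; ears=(pt(83,103,.03)+pt(140,205,.03))/2
foot=(pt(190,55,.026)+pt(243,135,.026))/2
print("wing end",we,"ears",ears,"foot",foot)
print("dist",np.linalg.norm((we-ears)[:2]),np.linalg.norm((we-foot)[:2]),"wing len",np.linalg.norm(pt(38,150,.032)-pt(85,222,.032)),"ears span",np.linalg.norm(pt(83,103,.03)-pt(140,205,.03)))
d=we-foot;print("ang",np.degrees(np.arctan2(d[1],d[0])), "ear dir", np.degrees(np.arctan2(*(pt(83,103,.03)-pt(140,205,.03))[[1,0]])))
def ps(x,y,h): return ray(s,350+x/6-.5,285+(y-360)/6-.5,h)
a,b=ps(235,450,.03),ps(222,512,.026);print("scene wing corners",a,b,"foot",ps(52,405,.026+.026),ps(38,500,.01))
# cleaner: collar ring (grey on white) and deck
g=t["image"].astype(int);W=cloud(t)
sub=(slice(175,262),slice(305,398))
hsv=cv2.cvtColor(t["image"],cv2.COLOR_RGB2HSV)
white=((hsv[...,2]>150)&(hsv[...,1]<45)&(np.nan_to_num(W[...,2])>.08)).astype(np.uint8)
m=np.zeros_like(white);m[sub]=white[sub]
n,l,st,_=cv2.connectedComponentsWithStats(m);k=1+st[1:,4].argmax();m=(l==k).astype(np.uint8)
cs,hi=cv2.findContours(m,cv2.RETR_CCOMP,cv2.CHAIN_APPROX_NONE)
cs=sorted(cs,key=len,reverse=True)
for c in cs[:4]:
    c=c[:,0].astype(float);print("contour",len(c),c.mean(0))
outer=cs[0][:,0].astype(float)
O=np.array([ray(t,u,v,.09)[:2] for u,v in outer])
def std(p,X):
    a=p[2];y=np.array([-np.sin(a),np.cos(a)]);d=X-p[:2];q=np.clip(d@y,-.05,.05);return np.linalg.norm(d-q[:,None]*y,axis=1)-p[3]
r=least_squares(std,[.51,-.23,.6,.06],args=(O,),loss='soft_l1',f_scale=.001);print("stadium",r.x,np.degrees(r.x[2]),"rms",np.sqrt(np.mean(std(r.x,O)**2)))
for c in cs[1:3]:
    C=np.array([ray(t,u,v,.09 if 0 else .094)[:2] for u,v in c[:,0].astype(float)])
    f=lambda p:np.linalg.norm(C-p[:2],axis=1)-p[2]
    q=least_squares(f,[*C.mean(0),.047],loss='soft_l1',f_scale=.001);print("circ",q.x,np.sqrt(np.mean(q.fun**2)))
    rr=cv2.minAreaRect((C*1000).astype(np.float32));print("rect",rr)
G=W[sub].reshape(-1,3);G=G[(G[:,2]>.117)&(G[:,2]<.13)]
print("guard",len(G),np.median(G[:,2]),cv2.minAreaRect((G[:,:2]*1000).astype(np.float32)))
a=r.x[2];R=np.array([[np.cos(a),-np.sin(a)],[np.sin(a),np.cos(a)]])
print("well from stadium",r.x[:2]+R@[0,.05],"guard centre",r.x[:2]+R@[-.001,-.05])
for P,nm in (([0,.05,.096],"well"),([-.032,-.05,.123],"gfront"),([.03,-.05,.123],"gback")):
    X=np.r_[r.x[:2]+R@P[:2],P[2]];print(nm,X,"top px",proj(t,X),"scene px",proj(s,X))
E
python3 m.py
```

```text
wing end [0.42395811 0.37508493 0.032     ] ears [0.44032581 0.34926049 0.03      ] foot [0.47046094 0.29424605 0.026     ]
dist 0.030574550413584832 0.09326005394956925 wing len 0.0468838625978791 ears span 0.06377974124908455
ang 119.9098059245111 ear dir 29.94843103384665
scene wing corners [0.4010795  0.36818605 0.03      ] [0.44951484 0.39413815 0.026     ] foot [0.46578976 0.29559473 0.052     ] [0.48912251 0.30839547 0.01      ]
contour 162 [348.14197531 219.75925926]
contour 89 [335.74157303 208.83146067]
contour 77 [361.54545455 229.77922078]
contour 4 [365. 246.]
stadium [ 0.56087066 -0.26779196  0.8114239   0.08791794] 46.491164965069444 rms 0.029653178241529115
circ [ 0.54584892 -0.18511247  0.04824404] 0.0010327820610279528
rect ((546.3497924804688, -185.23037719726562), (97.04645538330078, 97.06716918945312), 42.72728729248047)
circ [ 0.47925554 -0.26062833  0.04326882] 0.007414686618087321
rect ((480.07611083984375, -260.15185546875), (60.629005432128906, 90.32489776611328), 48.89318084716797)
guard 292 0.12282855355895272 ((449.72076416015625, -293.3651428222656), (128.08880615234375, 63.13045883178711), 49.52412796020508)
well from stadium [ 0.52460725 -0.23336864] guard centre [ 0.5964456  -0.30294055]
well [ 0.52460725 -0.23336864  0.096     ] top px [352.03063857 215.02427271] scene px [234.43521618 231.92464687]
gfront [ 0.57510315 -0.32542386  0.123     ] top px [383.21050144 195.98834096] scene px [207.80735566 221.47051982]
gback [ 0.61778806 -0.28045724  0.123     ] top px [367.15259933 182.65197121] scene px [206.03594263 228.47952239]
```

The collar circle fits well: 48 mm radius, centred at about (0.546, −0.185). The guard centre puts the cleaner's yaw near −41°. I'll start moving above the wing and refit the cleaner afterwards.

Call:
drive_tool(delta_pos=[[25, -40, -10], [25, -40, -10], [25, -40, -10], [25, -40, -10], [25, -40, -10]], rotation=[[0, 0, -7.3], [0, 0, -7.3], [0, 0, -7.3], [0, 0, -7.3], [0, 0, -7.3]], squeeze=3)

```text
t: 0.6
eef_pos: [0.3937, 0.4176, 0.3539]
eef_rot: [-1.575, -2.718, 0.001]
wrist_force: [0.4, 0.7, 0.3]
opening: 0.0881
grip_force: 0.0
```

```bash
cat >> m.py <<'E'
print("-----")
r=least_squares(std,[.51,-.22,-.72,.06],args=(O,),loss='soft_l1',f_scale=.001);print("stadium",r.x,np.degrees(r.x[2]),"rms",np.sqrt(np.mean(std(r.x,O)**2)))
a=r.x[2];R=np.array([[np.cos(a),-np.sin(a)],[np.sin(a),np.cos(a)]])
print("well from stadium",r.x[:2]+R@[0,.05])
C=np.array([ray(t,u,v,.095)[:2] for u,v in cs[1][:,0].astype(float)]);f=lambda p:np.linalg.norm(C-p[:2],axis=1)-p[2]
print("circ .095",least_squares(f,[.54,-.18,.047],loss='soft_l1',f_scale=.001).x)
gm=((np.abs(np.nan_to_num(W[...,2])-.123)<.006)).astype(np.uint8);gm[:, :340]=0;gm[:210]=0;gm[:,385:]=0;gm[250:]=0
n,l,st,_=cv2.connectedComponentsWithStats(gm);k=1+st[1:,4].argmax()
v,u=np.nonzero(l==k);P=np.array([ray(t,x,y,.123)[:2]*1000 for x,y in zip(u,v)],np.float32);print("guard rect",cv2.minAreaRect(P))
for f,n in((t,"top"),):
    for P,nm in (([0,.05,.096],"well"),([-.032,-.05,.123],"gfront")):
        X=np.r_[r.x[:2]+R@P[:2],P[2]];print(nm,X,proj(t,X),proj(s,X))
# drawers / lamp
D=W[(np.abs(W[...,2]-.165)<.004)];D=D[(D[:,0]<.55)&(D[:,1]>-.1)&(D[:,1]<.35)]
print("drawers top",np.median(D[:,2]),cv2.boxPoints(cv2.minAreaRect((D[:,:2]*1000).astype(np.float32))))
L=W[(np.abs(W[...,2]-.37)<.04)];L=L[(L[:,0]>.2)&(L[:,1]<-.3)];print("lamp",len(L),L[L[:,1].argmax()] if len(L) else 0)
for nm,(u,v) in dict(figure=(474,355),pot=(575,350),tin=(342,308),mug=(388,288)).items(): print(nm,W[int(v*.7),int(u*.7)])
# scene view: collar outline
hs=cv2.cvtColor(s["image"],cv2.COLOR_RGB2HSV)
E
python3 m.py | sed -n '/-----/,$p'; python3 -c "
from station import bot;s=bot.sense();print(s['t'],s['eef_pos'],s['eef_rot'],s['qpos'])"
```

```text
-----
stadium [ 0.51324511 -0.2221935  -0.71744108  0.0566565 ] -41.10634591432271 rms 0.0009326413842453058
well from stadium [ 0.54611805 -0.18451897]
circ .095 [ 0.54568079 -0.18498557  0.04820362]
guard rect ((478.20489501953125, -259.4762878417969), (39.84563064575195, 62.13070297241211), 48.45166015625)
well [ 0.54611805 -0.18451897  0.096     ] [335.56912875 208.60300099] [238.66483601 237.90631385]
gfront [ 0.45626048 -0.23882935  0.123     ] [356.80202525 236.45180953] [247.33614024 219.7085662 ]
drawers top 0.16492792480673257 [[276.65616  150.38    ]
 [322.9791   -84.729385]
 [489.45035  -51.930008]
 [443.1274   183.17938 ]]
lamp 1309 [ 0.51675402 -0.43745594  0.37565636]
figure [ 0.43051528 -0.17056552  0.03795048]
pot [ 0.43465154 -0.38753428  0.05874793]
tin [0.54222924 0.11656655 0.05803469]
mug [0.58875732 0.01491038 0.03317612]
0.6 [0.39373291 0.41760326 0.35387023] [-1.57534917e+00 -2.71798462e+00  9.64024261e-04] [ 7.71443573e-01  1.12009131e-01  1.87935867e+00 -1.08401970e-04
  1.15083455e+00  2.51263244e-01]
```

Call:
drive_tool(delta_pos=[[12, -16, -20], [12, -16, -25], [12, -16, -25], [0, 0, -30], [0, 0, -30]], rotation=[[0, 0, 0], [0, 0, 0], [0, 0, 0], [0, 0, 0], [0, 0, 0]], hand=64)

```text
t: 1.1
eef_pos: [0.4297, 0.3705, 0.2236]
eef_rot: [1.571, 2.72, 0.0]
wrist_force: [-0.1, 0.1, 0.3]
opening: 0.0639
grip_force: 0.0
```

```bash
cat > look.py <<'E'
from station import bot
from h import *
import sys
# usage: look.py out  name u0 v0 w h k [name ...]
a=sys.argv[2:];ims=[];fr={}
while a:
    n=a[0];x=[int(i) for i in a[1:6]];a=a[6:]
    if n not in fr: fr[n]=bot.grab_frame(n);np.savez(f"{n}_{sys.argv[1]}.npz",**fr[n])
    ims.append(crop(fr[n],*x))
H=max(i.shape[0] for i in ims)
cv2.imwrite(f"pics/{sys.argv[1]}.png",np.hstack([np.pad(i,((0,H-i.shape[0]),(0,0),(0,0))) for i in ims]))
s=bot.sense();print(s['t'],s['eef_pos'],s['eef_rot'],s['qpos'],s['opening'])
E
python3 look.py g1 top 140 220 70 75 5 scene 335 265 80 75 5
```

```text
1.2 [0.42719331 0.36924088 0.21980799] [-1.56791756 -2.718009    0.01468635] [6.68646999e-01 2.45217702e-01 1.99944638e+00 8.74785648e-06
 9.07006782e-01 1.44311042e-01] 0.06383578846884339
```

View pics/g1.png

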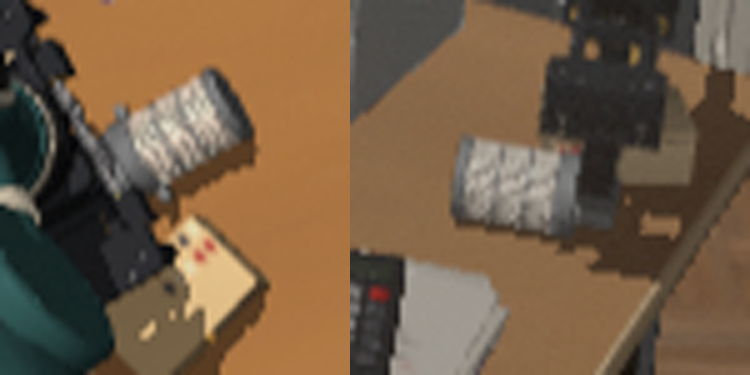

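The finger sits over the middle of the wing (scene crop (600,170)), and there is a gap to the trinket box. I'll descend and grip lightly.

Call:
drive_tool(delta_pos=[[0, 0, -25], [0, 0, -20], [0, 0, 0]], rotation=[[0, 0, 0], [0, 0, 0], [0, 0, 0]])

```text
t: 1.5
eef_pos: [0.4283, 0.3708, 0.1782]
eef_rot: [-1.568, -2.721, 0.007]
wrist_force: [-0.9, -0.1, 0.1]
opening: 0.0642
grip_force: 0.0
```

Call:
drive_tool(delta_pos=[[0, 0, 0], [0, 0, 0], [0, 0, 0], [0, 0, 0]], rotation=[[0, 0, 0], [0, 0, 0], [0, 0, 0], [0, 0, 0]], hand=45, squeeze=5)

```text
t: 1.9
eef_pos: [0.4299, 0.372, 0.1814]
eef_rot: [1.569, 2.721, 0.004]
wrist_force: [-0.8, -0.4, 5.0]
opening: 0.0504
grip_force: 5.0
```

Call:
drive_tool(delta_pos=[[0, 0, 15], [3, 0, 25], [5, 0, 25], [5, 0, 25], [5, 0, 10]], rotation=[[0, 0, 0], [0, 0, 0], [0, 0, 0], [0, 0, 0], [0, 0, 0]], squeeze=4)

```text
t: 2.4
eef_pos: [0.4482, 0.372, 0.2833]
eef_rot: [1.568, 2.72, 0.007]
wrist_force: [1.1, 0.8, -2.0]
opening: 0.0499
grip_force: 4.0
```

```bash
python3 look.py g2 top 140 220 70 75 5 scene 335 240 80 75 5
```

```text
2.5 [0.44852355 0.37182357 0.28219517] [1.56834436 2.71966733 0.0067291 ] [ 6.49505093e-01  1.95652534e-01  1.92602655e+00 -3.34723109e-04
  1.01514333e+00  1.25058080e-01] 0.04978259312534129
```

View pics/g2.png

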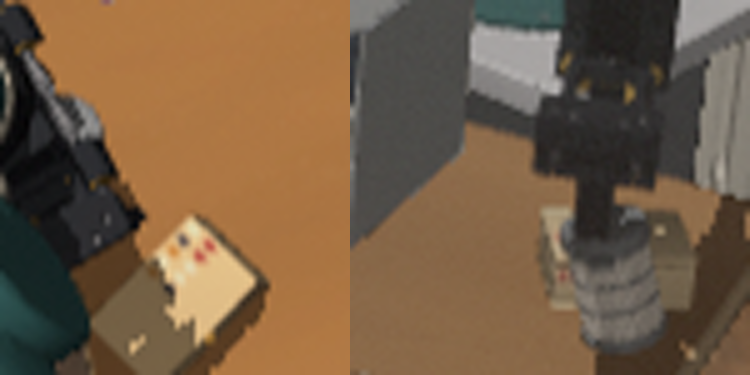

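The cartridge has swung down and hangs nearly upright from its wing, at scene crop (615,285). I'll move it clear of the box and lower it.

Call:
drive_tool(delta_pos=[[12, 0, 0], [12, 0, 0], [8, 0, -5], [0, 0, -5], [0, 0, -5]], rotation=[[0, 0, 0], [0, 0, 0], [0, 0, 0], [0, 0, 0], [0, 0, 0]])

```text
t: 3.0
eef_pos: [0.4794, 0.371, 0.2631]
eef_rot: [-1.569, -2.72, 0.003]
wrist_force: [-1.1, -0.1, -1.9]
opening: 0.0499
grip_force: 4.0
```

```bash
python3 look.py g3 scene 300 250 120 75 3; python3 - <<'E'
from h import *
f=np.load("scene_g3.npz");W=cloud(f);m=(W[...,0]>.44)&(W[...,0]<.54)&(W[...,1]>.32)&(W[...,1]<.44)&(W[...,2]>.008)&(W[...,2]<.13)
P=W[m]
for h in np.arange(.01,.13,.01):
    Q=P[abs(P[:,2]-h)<.005]
    if len(Q)>3: print(round(h,3),len(Q),np.median(Q,0).round(4),Q[:,:2].min(0).round(4),Q[:,:2].max(0).round(4))
v,u=np.nonzero(m);print(P[:,2].min())
E
```

```text
3.05 [0.47873039 0.37082355 0.26216981] [-1.56860852 -2.72001821  0.00532615] [6.17895324e-01 2.60641333e-01 1.88720207e+00 1.33695538e-04
 9.97532707e-01 9.32338052e-02] 0.05001289697102585
0.01 8 [0.4931 0.3793 0.0123] [0.486  0.3644] [0.4968 0.3927]
0.02 62 [0.4904 0.399  0.0191] [0.4486 0.3713] [0.5009 0.4116]
0.03 44 [0.489  0.3982 0.0297] [0.4657 0.3641] [0.4984 0.4118]
0.04 49 [0.4882 0.3986 0.0392] [0.4673 0.363 ] [0.4999 0.4103]
0.05 49 [0.4908 0.3968 0.0504] [0.4596 0.3658] [0.5022 0.409 ]
0.06 48 [0.4923 0.3923 0.0591] [0.4607 0.3662] [0.5025 0.4036]
0.07 40 [0.4916 0.3966 0.0698] [0.4658 0.3622] [0.5098 0.4037]
0.08 72 [0.4951 0.3881 0.081 ] [0.449  0.3511] [0.5125 0.4057]
0.09 55 [0.4748 0.3893 0.088 ] [0.4539 0.3719] [0.5061 0.4028]
0.1 17 [0.5107 0.3921 0.1009] [0.5027 0.3785] [0.5181 0.4008]
0.11 19 [0.5154 0.3911 0.1103] [0.5064 0.384 ] [0.5184 0.4001]
0.12 18 [0.5128 0.3913 0.1185] [0.5052 0.3826] [0.5185 0.3986]
0.008394443129689698
```

Call:
drive_tool(delta_pos=[[0, 0, -4], [0, 0, -4], [0, 0, -2], [0, 0, -2], [0, 0, 0]], rotation=[[0, 0, 0], [0, 0, 0], [0, 0, 0], [0, 0, 0], [0, 0, 0]])

```text
t: 3.55
eef_pos: [0.4796, 0.3719, 0.2538]
eef_rot: [1.568, 2.721, 0.003]
wrist_force: [-1.2, 0.1, 3.4]
opening: 0.0499
grip_force: 4.0
```

Call:
drive_tool(delta_pos=[[0, 0, 0], [0, 0, 0], [0, 0, 0], [0, 0, 20], [0, 0, 25]], rotation=[[0, 0, 0], [0, 0, 0], [0, 0, 0], [0, 0, 0], [0, 0, 0]], hand=76)

```text
t: 4.05
eef_pos: [0.4786, 0.3708, 0.2962]
eef_rot: [-1.568, -2.72, 0.006]
wrist_force: [-0.1, 0.3, 0.6]
opening: 0.076
grip_force: 0.0
```

Call:
drive_tool(delta_pos=[[-40, 0, 20], [-50, 0, 0], [-50, 0, 0]], rotation=[[0, 0, 8.5], [0, 0, 8.5], [0, 0, 8.5]])

```text
t: 4.35
eef_pos: [0.3385, 0.3714, 0.3186]
eef_rot: [0.923, 3.002, 0.003]
wrist_force: [-0.2, -0.3, -0.9]
opening: 0.076
grip_force: 0.0
```

```bash
python3 look.py g4 top 140 215 70 75 5 scene 335 265 80 75 5
```

```text
4.45 [0.33443448 0.37018101 0.31648517] [-0.92023954 -3.00039334  0.00564884] [ 7.85741326e-01  5.94733184e-03  2.06556348e+00  1.34164017e-03
  1.07478220e+00 -1.90500393e-01] 0.07606017654540803
```

View pics/g4.png

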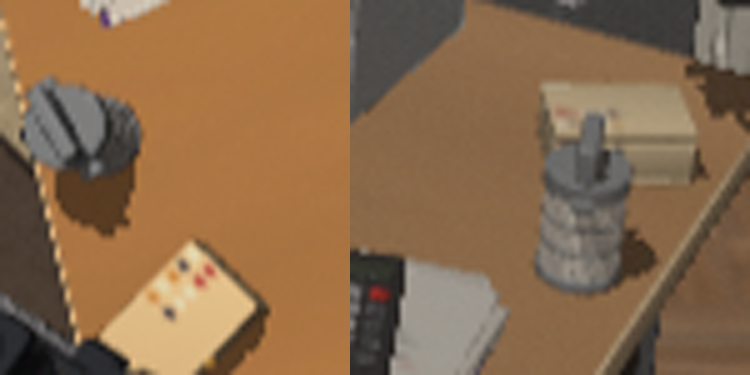

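The cartridge stands upright (scene crop (585,215)), with the wing in the top view running roughly from (45,88) to (92,168). Next I'll measure the wing from both depth views.

```bash
cat > wing.py <<'E'
from h import *
import sys
def fit(P,lab):
    r=cv2.minAreaRect((P[:,:2]*1000).astype(np.float32));e,V=np.linalg.eigh(np.cov(P[:,:2].T));d=V[:,1]
    print(lab,len(P),"rect",[np.round(x,1) for x in r],"mean",P.mean(0).round(4),"dir",np.degrees(np.arctan2(d[1],d[0])).round(1)%180)
for n in("top","scene"):
    f=np.load(f"{n}_{sys.argv[1]}.npz");W=cloud(f)
    m=(W[...,0]>.42)&(W[...,0]<.54)&(W[...,1]>.31)&(W[...,1]<.43)
    fit(W[m&(W[...,2]>.09)&(W[...,2]<.106)],n+" wing")
    fit(W[m&(W[...,2]>.069)&(W[...,2]<.082)],n+" cap")
    if n=="top":
        v,u=np.nonzero(m&(W[...,2]>.094));P=np.array([ray(f,a,b,.1) for a,b in zip(u,v)]);fit(P,"top wing rays")
E
python3 wing.py g4
```

```text
top wing 76 rect [array([468.6, 384.7]), array([50.7, 13.7]), np.float64(31.0)] mean [0.4685 0.3843 0.0982] dir 29.19999999999999
top cap 153 rect [array([467.8, 382.7]), array([57.1, 50.8]), np.float64(67.2)] mean [0.4681 0.3822 0.0753] dir 115.9
top wing rays 69 rect [array([467.6, 383.9]), array([50.6, 12.5]), np.float64(30.1)] mean [0.4677 0.3841 0.1   ] dir 30.30000000000001
scene wing 44 rect [array([473.8, 389.5]), array([52.2, 12.5]), np.float64(31.2)] mean [0.4758 0.3909 0.0968] dir 29.69999999999999
scene cap 115 rect [array([472.6, 389.9]), array([51.3, 50.4]), np.float64(34.9)] mean [0.4749 0.3905 0.0738] dir 127.2
```

Call:
drive_tool(delta_pos=[[0, 0, 0], [0, 0, 0], [10, 0, 0], [15, 2, 0], [15, 2, 0]], rotation=[[0, 0, -8.3], [0, 0, -8.3], [0, 0, -8.3], [0, 0, -8.3], [0, 0, -8.3]], hand=60)

```text
t: 4.95
eef_pos: [0.3803, 0.3754, 0.3177]
eef_rot: [1.941, 2.47, 0.001]
wrist_force: [0.1, 1.0, -0.3]
opening: 0.0602
grip_force: 0.0
```

Call:
drive_tool(delta_pos=[[15, 2, 0], [15, 2, 0], [15, 2, 0], [15, 2, 0], [15, 2, 0]], rotation=[[0, 0, -8.3], [0, 0, -8.3], [0, 0, -8.3], [0, 0, -8.3], [0, 0, -8.3]])

```text
t: 5.45
eef_pos: [0.4557, 0.3853, 0.3175]
eef_rot: [2.691, 1.621, 0.0]
wrist_force: [0.2, -0.5, -0.1]
opening: 0.0603
grip_force: 0.0
```

Call:
drive_tool(delta_pos=[[15, 1, 0], [1, 0, -10], [0, 0, -10], [0, 0, -5], [0, 0, 0]], rotation=[[0, 0, -8.3], [0, 0, -8.3], [0, 0, -8.3], [0, 0, -8.3], [0, 0, 0]])

```text
t: 5.95
eef_pos: [0.4707, 0.3859, 0.2913]
eef_rot: [3.039, 0.794, -0.003]
wrist_force: [0.2, 0.1, -0.0]
opening: 0.0601
grip_force: 0.0
```

```bash
python3 look.py g5 top 140 210 70 75 5 scene 335 255 80 75 5
```

```text
6.05 [0.47082831 0.38627553 0.29253907] [ 3.03773422e+00  8.00488249e-01 -1.18765222e-04] [ 6.46202928e-01  2.32973170e-01  1.85905948e+00 -1.35751613e-04
  1.04968990e+00  1.70175170e+00] 0.05963036716678548
```

View pics/g5.png

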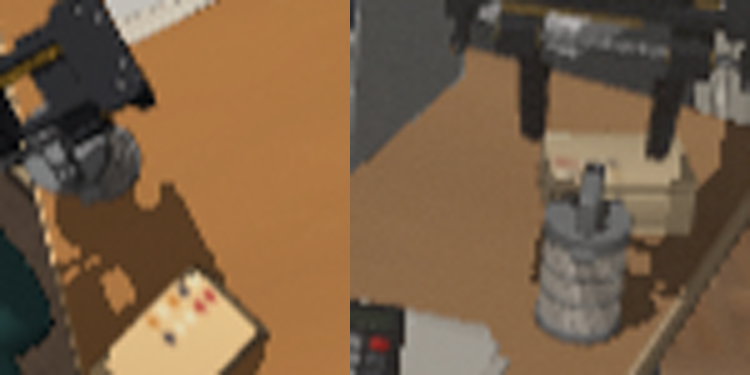

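In the scene crop the fingertips at x≈530 and 660 straddle the wing at x≈593, so it is centred. I'll descend and grip.

Call:
drive_tool(delta_pos=[[0, 0, -15], [0, 0, -20], [0, 0, -11], [0, 0, 0], [0, 0, 0]], rotation=[[0, 0, 0], [0, 0, 0], [0, 0, 0], [0, 0, 0], [0, 0, 0]])

```text
t: 6.55
eef_pos: [0.4703, 0.3864, 0.2464]
eef_rot: [3.038, 0.797, -0.001]
wrist_force: [-0.2, -0.3, 0.1]
opening: 0.0602
grip_force: 0.0
```

Call:
drive_tool(delta_pos=[[0, 0, 0], [0, 0, 0], [0, 0, 0], [0, 0, 0], [0, 0, 0]], rotation=[[0, 0, 0], [0, 0, 0], [0, 0, 0], [0, 0, 0], [0, 0, 0]], hand=5, squeeze=30)

```text
t: 7.05
eef_pos: [0.4704, 0.3864, 0.247]
eef_rot: [-3.039, -0.797, -0.001]
wrist_force: [0.4, -0.0, 0.1]
opening: 0.0222
grip_force: 0.0
```

Call:
drive_tool(delta_pos=[[0, 0, 0], [0, 0, 0], [0, 0, 0]], rotation=[[0, 0, 0], [0, 0, 0], [0, 0, 0]])

```text
t: 7.35
eef_pos: [0.4703, 0.3864, 0.2467]
eef_rot: [-3.039, -0.797, 0.0]
wrist_force: [-0.5, 0.8, -0.4]
opening: 0.012
grip_force: 30.0
```

Call:
drive_tool(delta_pos=[[0, 0, 15], [0, 0, 30], [0, 0, 45], [0, 0, 40], [0, 0, 10]], rotation=[[0, 0, 0], [0, 0, 0], [0, 0, 0], [0, 0, 0], [0, 0, 0]])

```text
t: 7.85
eef_pos: [0.4715, 0.3873, 0.3936]
eef_rot: [-3.035, -0.796, -0.015]
wrist_force: [0.1, 1.5, -1.4]
opening: 0.0116
grip_force: 30.0
```

```bash
python3 - <<'E'
from station import bot
from h import *
s=bot.sense();print(s['t'],s['eef_pos'],s['eef_rot'],s['qpos'],s['opening'],s['grip_force'],s['wrist_force'])
f=bot.grab_frame("scene");np.savez("scene_g6.npz",**f);print(bot.sense()['eef_pos'])
W=cloud(f)
m=(W[...,0]>.40)&(W[...,0]<.56)&(W[...,1]>.31)&(W[...,1]<.46)&(W[...,2]>.09)
P=W[m]
for h in np.arange(.11,.27,.008):
    Q=P[abs(P[:,2]-h)<.004]
    if len(Q)>3: print(round(h,3),len(Q),np.median(Q,0).round(4))
# scene depth estimates of the well collar & guard from first scene image
s0=np.load("scene0.npz");W=cloud(s0)
for lo,hi in((.088,.1),(.117,.13)):
    m=(W[...,2]>lo)&(W[...,2]<hi)&(W[...,0]>.4)&(W[...,0]<.62)&(W[...,1]<-.11)&(W[...,1]>-.33)
    Q=W[m];print(len(Q),Q[:,:2].min(0),Q[:,:2].max(0),np.median(Q,0),cv2.minAreaRect((Q[:,:2]*1000).astype(np.float32)))
E
```

```text
7.85 [0.47150962 0.38727898 0.39363988] [-3.03514532 -0.79567779 -0.01493557] [ 6.46828615e-01  1.46326538e-01  1.76500141e+00 -6.77950410e-05
  1.21999617e+00  1.70487728e+00] 0.011607148612181173 29.972117319703102 [ 0.08311933  1.50396569 -1.37698983]
[0.47135285 0.38716687 0.39286233]
0.142 5 [0.4897 0.4064 0.1452]
0.15 48 [0.4923 0.4043 0.1514]
0.158 38 [0.4933 0.4008 0.1573]
0.166 44 [0.4935 0.401  0.1652]
0.174 43 [0.4915 0.3996 0.1738]
0.182 40 [0.4888 0.4039 0.1817]
0.19 42 [0.4923 0.3997 0.1898]
0.198 41 [0.4907 0.3989 0.1975]
0.206 29 [0.491  0.4069 0.2058]
0.214 56 [0.4932 0.4047 0.214 ]
0.222 77 [0.4863 0.3994 0.2208]
0.23 31 [0.4851 0.4007 0.2308]
0.238 40 [0.4883 0.3978 0.2385]
0.246 59 [0.4802 0.3915 0.2454]
0.254 26 [0.4786 0.4004 0.254 ]
0.262 33 [0.4797 0.3846 0.2622]
0.27 46 [0.478  0.3851 0.2701]
392 [ 0.43311161 -0.32524299] [ 0.60370545 -0.11906897] [ 0.52840111 -0.20814032  0.09183101] ((508.8961486816406, -228.0345458984375), (245.64608764648438, 115.12606811523438), 50.85783386230469)
83 [ 0.44511931 -0.28853795] [ 0.51417526 -0.22903524] [ 0.48237301 -0.25522513  0.12045502] ((483.58087158203125, -255.21719360351562), (48.65239334106445, 60.08795166015625), 48.498870849609375)
```

The cartridge is held vertically. Comparing with the known grip point shows equal and opposite bias in the two cameras (about ±3 mm in x and y). Averaging them puts the well at ≈(0.5486, −0.1823) and the guard centre at ≈(0.481, −0.257). I'll carry the cartridge over.

Call:
drive_tool(delta_pos=[[0, 0, 30], [5, -25, 20], [7, -47, 0], [7, -47, 0], [7, -47, 0]], rotation=[[0, 0, 0], [0, 0, 0], [0, 0, 0], [0, 0, 0], [0, 0, 0]])

```text
t: 8.4
eef_pos: [0.4956, 0.2188, 0.4344]
eef_rot: [3.038, 0.798, -0.005]
wrist_force: [0.3, -0.2, -2.0]
opening: 0.0116
grip_force: 30.0
```

Call:
drive_tool(delta_pos=[[7, -47, 0], [7, -47, 0], [7, -47, 0], [7, -47, 0], [7, -47, 0]], rotation=[[0, 0, 0], [0, 0, 0], [0, 0, 0], [0, 0, 0], [0, 0, 0]])

```text
t: 8.9
eef_pos: [0.5305, -0.0165, 0.4343]
eef_rot: [-3.038, -0.796, 0.005]
wrist_force: [0.3, 0.0, -1.6]
opening: 0.012
grip_force: 30.0
```

Call:
drive_tool(delta_pos=[[6, -45, 0], [6, -45, 0], [4, -45, -10], [0, -30, -20], [0, -3, -20]], rotation=[[0, 0, 1], [0, 0, 1], [0, 0, 1], [0, 0, 1.1], [0, 0, 0]])

```text
t: 9.4
eef_pos: [0.5465, -0.1861, 0.384]
eef_rot: [-3.01, -0.9, 0.004]
wrist_force: [-0.4, 0.1, -2.2]
opening: 0.0117
grip_force: 30.0
```

Call:
drive_tool(delta_pos=[[0, 0, -15], [0, 0, -15], [0, 0, 0], [0, 0, 0]], rotation=[[0, 0, 0], [0, 0, 0], [0, 0, 0], [0, 0, 0]])

```text
t: 9.8
eef_pos: [0.5473, -0.1817, 0.3563]
eef_rot: [-3.007, -0.907, 0.001]
wrist_force: [0.4, 0.3, -2.0]
opening: 0.0116
grip_force: 30.0
```

```bash
python3 look.py g7 top 300 170 80 80 5 scene 200 170 75 100 5; python3 -c "
from station import bot;s=bot.sense();print(s['wrist_force'],s['moment'])"
```

```text
9.9 [ 0.54786607 -0.18207591  0.35786094] [3.00678651e+00 9.06242795e-01 2.46644863e-03] [-3.63998088e-01  1.14166993e-01  1.86924446e+00  6.84819277e-06
  1.15620268e+00  6.21315703e-01] 0.011809604698429113
[ 0.25647458  0.75909517 -1.98351764] [-0.01343269  0.10471866  0.01187389]
```

View pics/g7.png

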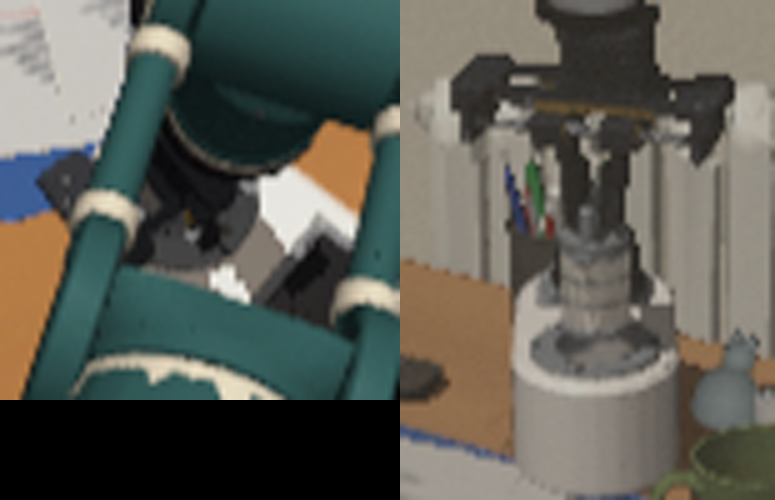

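In the scene crop the foot hangs centred over the collar (axis x≈597, collar 532–663). I'll lower slowly, watching the force.

Call:
drive_tool(delta_pos=[[0, 0, -8], [0, 0, -6], [0, 0, -5], [0, 0, -5], [0, 0, 0]], rotation=[[0, 0, 0], [0, 0, 0], [0, 0, 0], [0, 0, 0], [0, 0, 0]])

```text
t: 10.4
eef_pos: [0.547, -0.1826, 0.3315]
eef_rot: [-3.008, -0.904, 0.002]
wrist_force: [-0.3, -0.5, -1.7]
opening: 0.0119
grip_force: 30.0
```

Call:
drive_tool(delta_pos=[[0, 0, -10], [0, 0, -10], [0, 0, -10], [0, 0, -8], [0, 0, 0]], rotation=[[0, 0, 0], [0, 0, 0], [0, 0, 0], [0, 0, 0], [0, 0, 0]])

```text
t: 10.9
eef_pos: [0.5466, -0.1824, 0.2926]
eef_rot: [-3.007, -0.904, 0.004]
wrist_force: [-0.2, -0.5, -1.9]
opening: 0.0115
grip_force: 30.0
```

Call:
drive_tool(delta_pos=[[0, 0, -6], [0, 0, -4], [0, 0, -4], [0, 0, -3], [0, 0, 0]], rotation=[[0, 0, 0], [0, 0, 0], [0, 0, 0], [0, 0, 0], [0, 0, 0]])

```text
t: 11.4
eef_pos: [0.5475, -0.1826, 0.278]
eef_rot: [3.008, 0.905, 0.0]
wrist_force: [-1.6, 0.9, 2.1]
opening: 0.0116
grip_force: 30.0
```

Call:
drive_tool(delta_pos=[[0, 0, -2], [0, 0, -2], [0, 0, 0]], rotation=[[0, 0, 0], [0, 0, 0], [0, 0, 0]])

```text
t: 11.7
eef_pos: [0.5475, -0.1826, 0.274]
eef_rot: [3.008, 0.905, 0.001]
wrist_force: [-0.6, 1.4, 3.3]
opening: 0.0115
grip_force: 30.0
```

It is riding on the spring, with the ears in the slots. I'll press down to 15.5 mm.

Call:
drive_tool(delta_pos=[[0, 0, -4], [0, 0, -4], [0, 0, -4], [0, 0, 0]], rotation=[[0, 0, 0], [0, 0, 0], [0, 0, 0], [0, 0, 0]])

```text
t: 12.1
eef_pos: [0.5476, -0.1827, 0.2616]
eef_rot: [3.008, 0.905, 0.001]
wrist_force: [-2.1, 1.5, 6.8]
opening: 0.0119
grip_force: 30.0
```

Call:
drive_tool(delta_pos=[[0, 0, 0], [0, 0, 0], [0, 0, 0], [0, 0, 0], [0, 0, 0]], rotation=[[0, 0, -5], [0, 0, -7], [0, 0, -7], [0, 0, -7], [0, 0, -7]])

```text
t: 12.6
eef_pos: [0.5483, -0.1832, 0.2626]
eef_rot: [3.14, 0.006, 0.005]
wrist_force: [-0.4, -0.5, 5.9]
opening: 0.0115
grip_force: 30.0
```

```bash
python3 -c "
from station import bot;s=bot.sense();print(s['wrist_force'],s['moment'],s['eef_pos'],s['qpos'][5])"
```

```text
[-0.40885261 -0.54225626  5.90119012] [-0.11389731  0.17358233  0.07831006] [ 0.54825662 -0.18315868  0.26260579] 1.2021442063481689
```

Call:
drive_tool(delta_pos=[[0, 0, 0], [0, 0, 0], [0, 0, 0], [0, 0, 0], [0, 0, 0]], rotation=[[0, 0, -8], [0, 0, -8], [0, 0, -8], [0, 0, -8], [0, 0, -8]])

```text
t: 13.1
eef_pos: [0.5481, -0.1832, 0.2625]
eef_rot: [2.953, -1.07, 0.005]
wrist_force: [-1.7, -2.0, 6.4]
opening: 0.0118
grip_force: 30.0
```

Call:
drive_tool(delta_pos=[[0, 0, 0], [0, 0, 0], [0, 0, 0]], rotation=[[0, 0, -3], [0, 0, -1], [0, 0, 0]])

```text
t: 13.4
eef_pos: [0.5478, -0.1835, 0.2625]
eef_rot: [2.917, -1.163, 0.004]
wrist_force: [-3.0, -1.4, 7.2]
opening: 0.0116
grip_force: 30.0
```

```bash
python3 -c "
from station import bot;s=bot.sense();print(s['wrist_force'],s['moment'],s['eef_pos'],s['qpos'][0]-s['qpos'][5])"
```

```text
[-2.96701    -1.37550135  7.20547909] [-0.24942409  0.51464651  0.15594441] [ 0.54775631 -0.18345731  0.26246229] -2.330997326208672
```

Call:
drive_tool(delta_pos=[[0, 0, 2], [0, 0, 2], [0, 0, 2], [0, 0, 1], [0, 0, 0]], rotation=[[0, 0, 0], [0, 0, 0], [0, 0, 0], [0, 0, 0], [0, 0, 0]])

```text
t: 13.9
eef_pos: [0.5475, -0.1832, 0.2686]
eef_rot: [2.917, -1.164, 0.002]
wrist_force: [0.7, -5.9, 0.7]
opening: 0.0118
grip_force: 30.0
```

It rose to an origin height of about 22 mm, so it is in the pocket. I'll release and back off upward.

Call:
drive_tool(delta_pos=[[0, 0, 0], [0, 0, 0], [0, 0, 0], [0, 0, 0]], rotation=[[0, 0, 0], [0, 0, 0], [0, 0, 0], [0, 0, 0]], hand=40)

```text
t: 14.3
eef_pos: [0.5472, -0.1822, 0.2683]
eef_rot: [-2.917, 1.164, 0.001]
wrist_force: [-0.7, -0.7, 0.0]
opening: 0.0393
grip_force: 0.0
```

Call:
drive_tool(delta_pos=[[0, 0, 15], [0, 0, 35], [0, 0, 30], [-12, 10, 0], [0, 0, 0]], rotation=[[0, 0, 0], [0, 0, 0], [0, 0, 2.2], [0, 0, 0], [0, 0, 0]])

```text
t: 14.8
eef_pos: [0.5351, -0.1721, 0.3512]
eef_rot: [-2.939, 1.108, -0.004]
wrist_force: [-0.0, 0.8, -0.4]
opening: 0.0404
grip_force: 0.0
```

```bash
python3 look.py g8 top 300 170 80 80 5 scene 200 190 75 80 5; python3 - <<'E'
from h import *
f=np.load("scene_g8.npz");W=cloud(f)
m=(abs(W[...,0]-.55)<.06)&(abs(W[...,1]+.18)<.06)
Q=W[m&(W[...,2]>.108)&(W[...,2]<.135)]
print(len(Q),Q.mean(0),np.percentile(Q[:,2],[50,90,98]),cv2.minAreaRect((Q[:,:2]*1000).astype(np.float32)))
E
```

```text
14.9 [ 0.53516307 -0.17248758  0.34912474] [-2.93965035e+00  1.10814154e+00 -7.30695397e-04] [-3.56097964e-01  9.38074577e-02  1.90863394e+00  1.21199796e-05
  1.13868602e+00  1.93567564e+00] 0.040245385317364546
65 [ 0.54691204 -0.18438679  0.11619742] [0.11647398 0.1216484  0.12327198] ((523.51513671875, -203.64971923828125), (89.98088073730469, 47.15770721435547), 41.2242546081543)
```

View pics/g8.png

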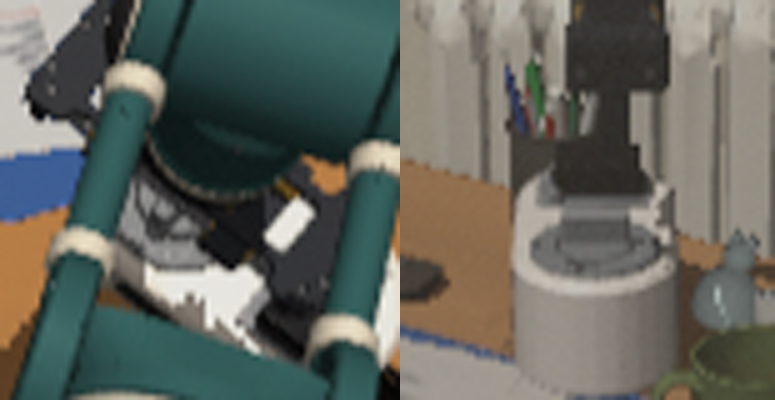

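The scene crop shows the cartridge locked, with the wing front to back at (600,225) and its top at about 0.122 m. From the released TCP the well is at (0.5475, −0.1825), so the guard pinch point is (0.470, −0.2476). I'll move there.

Call:
drive_tool(delta_pos=[[-32, -37, 0], [-33, -38, 0], [0, 0, -20], [0, 0, -20], [0, 0, -15]], rotation=[[0, 0, 0], [0, 0, 0], [0, 0, 0], [0, 0, 0], [0, 0, 0]], hand=62)

```text
t: 15.4
eef_pos: [0.4698, -0.2478, 0.2918]
eef_rot: [-2.938, 1.11, 0.004]
wrist_force: [0.3, 0.2, -0.9]
opening: 0.0621
grip_force: 0.0
```

Call:
drive_tool(delta_pos=[[0, 0, -10], [0, 0, -10], [0, 0, -9], [0, 0, 0]], rotation=[[0, 0, 0], [0, 0, 0], [0, 0, 0], [0, 0, 0]])

```text
t: 15.8
eef_pos: [0.4703, -0.2469, 0.2633]
eef_rot: [-2.94, 1.107, 0.004]
wrist_force: [0.2, 0.3, -0.9]
opening: 0.0621
grip_force: 0.0
```

Call:
drive_tool(delta_pos=[[0, 0, 0], [0, 0, 0], [0, 0, 0], [0, 0, 0], [0, 0, 0]], rotation=[[0, 0, 0], [0, 0, 0], [0, 0, 0], [0, 0, 0], [0, 0, 0]], hand=35, squeeze=4)

```text
t: 16.3
eef_pos: [0.4699, -0.2486, 0.2654]
eef_rot: [2.937, -1.106, -0.0]
wrist_force: [-5.3, -5.8, 0.3]
opening: 0.0412
grip_force: 4.0
```

```bash
python3 - <<'E'
import numpy as np
r=np.hypot(45,10);a0=np.arctan2(10,45);ux=np.array([.750,-.661])
p=None
for th in np.arange(0,1.76,.175):
    b=a0+th;q=np.r_[-r*np.cos(b)*ux,r*np.sin(b)]
    if p is not None: print(round(th,2),(q-p).round(1))
    p=q
E
```

```text
0.18 [ 1.8 -1.6  7.7]
0.35 [ 2.8 -2.5  7.1]
0.52 [ 3.7 -3.2  6.4]
0.7 [ 4.5 -3.9  5.4]
0.88 [ 5.1 -4.5  4.3]
1.05 [ 5.6 -4.9  3.1]
1.22 [ 5.9 -5.2  1.7]
1.4 [ 6.  -5.3  0.3]
1.58 [ 6.  -5.3 -1.1]
1.75 [ 5.8 -5.1 -2.5]
```

Call:
drive_tool(delta_pos=[[-1, -1, 0], [1.8, -1.6, 7.7], [2.8, -2.5, 7.1], [3.7, -3.2, 6.4], [4.5, -3.9, 5.4]], rotation=[[0, 0, 0], [0, 0, 0], [0, 0, 0], [0, 0, 0], [0, 0, 0]])

```text
t: 16.8
eef_pos: [0.4817, -0.2602, 0.292]
eef_rot: [2.938, -1.107, -0.003]
wrist_force: [-4.8, -4.5, -0.9]
opening: 0.0395
grip_force: 4.0
```

Call:
drive_tool(delta_pos=[[5.1, -4.5, 4.3], [5.6, -4.9, 3.1], [5.9, -5.2, 1.7], [6, -5.3, 0.3], [6, -5.3, -1.1]], rotation=[[0, 0, 0], [0, 0, 0], [0, 0, 0], [0, 0, 0], [0, 0, 0]])

```text
t: 17.3
eef_pos: [0.5107, -0.2857, 0.3007]
eef_rot: [2.938, -1.107, -0.001]
wrist_force: [-4.0, -4.4, 0.3]
opening: 0.0396
grip_force: 4.0
```

Call:
drive_tool(delta_pos=[[5, -4.4, -2], [0, 0, 0]], rotation=[[0, 0, 0], [0, 0, 0]])

```text
t: 17.5
eef_pos: [0.5162, -0.2904, 0.2985]
eef_rot: [2.938, -1.108, 0.001]
wrist_force: [-3.6, -5.3, -0.7]
opening: 0.0403
grip_force: 4.0
```

```bash
python3 look.py g9 top 300 170 80 80 5 scene 190 160 85 90 5; python3 -c "
from station import bot;s=bot.sense();print(s['wrist_force'],s['grip_force'])"
```

```text
17.6 [ 0.51599637 -0.29024787  0.29858629] [ 2.93766735e+00 -1.10734461e+00  1.27944061e-03] [-0.55388529  0.19621766  1.89166042 -0.00224802  1.05250263  1.73897642] 0.039905284319705074
[-1.78733965 -5.79178286 -0.57553738] 3.9999814427574165
```

View pics/g9.png

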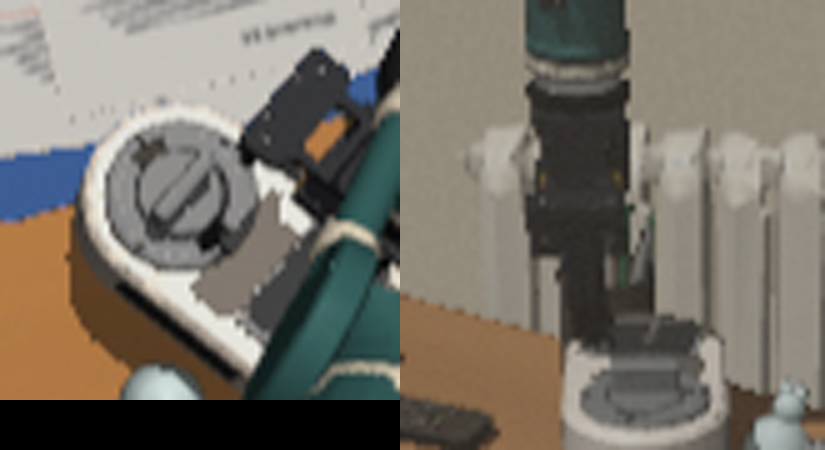

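The top crop shows grey plate at (280,290) where the guard had been. The scene crop shows a dark area at (655,335), which I'll check with depth.

```bash
cat > gd.py <<'E'
from h import *
import sys
well=np.array([.5475,-.1825]);a=np.radians(-41.4);R=np.array([[np.cos(a),-np.sin(a)],[np.sin(a),np.cos(a)]]);o=well-R@[0,.05]
for n,b in(("top",[.002,.0025]),("scene",[-.003,-.003])):
    f=np.load(f"{n}_{sys.argv[1]}.npz");W=cloud(f);L=np.dstack([(W[...,:2]+b-o)@R,W[...,2]])
    m=(L[...,0]>-.06)&(L[...,0]<.09)&(abs(L[...,1]+.05)<.024)&(L[...,2]>.085)&(L[...,2]<.2)
    P=L[m]*1000;I=f["image"][m]
    print(n,len(P))
    for x in range(-60,90,10):
        k=(P[:,0]>=x)&(P[:,0]<x+10)
        if k.sum(): print(x,k.sum(),"z",np.percentile(P[k,2],[5,50,95]).round(0),"rgb",np.median(I[k],0))
E
python3 gd.py g9
```

```text
top 172
-60 22 z [86. 89. 94.] rgb [186.  176.  164.5]
-50 25 z [88. 90. 93.] rgb [229. 228. 221.]
-40 22 z [91. 94. 99.] rgb [120. 115. 113.]
-30 19 z [ 90.  94. 101.] rgb [68. 67. 67.]
-20 19 z [90. 93. 96.] rgb [68. 67. 67.]
-10 17 z [92. 95. 97.] rgb [67. 67. 67.]
0 15 z [92. 95. 99.] rgb [67. 67. 67.]
10 12 z [90. 93. 96.] rgb [67.  66.  66.5]
20 8 z [ 93.  97. 103.] rgb [67.  65.5 66. ]
30 9 z [ 98. 125. 144.] rgb [56. 58. 57.]
40 4 z [ 94. 108. 152.] rgb [42.5 41.  39.5]
scene 228
-60 6 z [85. 88. 91.] rgb [172.5 165.  156. ]
-50 16 z [85. 88. 92.] rgb [178.  170.5 161.5]
-40 13 z [87. 92. 97.] rgb [86. 83. 79.]
-30 14 z [88. 90. 95.] rgb [60.5 59.5 56.5]
-20 16 z [87. 93. 99.] rgb [62. 60. 57.]
-10 20 z [ 89.  95. 110.] rgb [81.5 77.  75.5]
0 13 z [89. 92. 95.] rgb [64. 61. 58.]
10 16 z [89. 92. 96.] rgb [61.  59.5 56.5]
20 17 z [ 89.  94. 101.] rgb [59. 56. 54.]
30 44 z [ 88. 123. 155.] rgb [44.5 41.  37. ]
40 30 z [ 89. 108. 135.] rgb [45.5 42.  38. ]
50 23 z [ 87. 103. 124.] rgb [56. 51. 48.]
```

The guard is up: plate visible at 94 mm, guard walls vertical at x≈30–45 mm reaching 155 mm. I'll release, rise, and go in front of the toggle.

Call:
drive_tool(delta_pos=[[0, 0, 0], [0, 0, 0], [0, 0, 0], [0, 0, 25], [0, 0, 35]], rotation=[[0, 0, 0], [0, 0, 0], [0, 0, 0], [0, 0, 0], [0, 0, 0]], hand=60)

```text
t: 18.1
eef_pos: [0.5151, -0.2883, 0.3557]
eef_rot: [-2.938, 1.108, 0.009]
wrist_force: [0.0, 0.3, 0.3]
opening: 0.0596
grip_force: 0.0
```

Call:
drive_tool(delta_pos=[[-30, 27, 0], [-30, 28, 0], [0, 0, 0], [0, 0, 0], [0, 0, 0]], rotation=[[0, 0, 0], [0, 0, 0], [0, 0, 0], [0, 0, 0], [0, 0, 0]], hand=0)

```text
t: 18.6
eef_pos: [0.4567, -0.2345, 0.3583]
eef_rot: [2.939, -1.108, 0.003]
wrist_force: [0.2, -0.2, 0.3]
opening: 0.022
grip_force: 0.0
```

```bash
python3 look.py g10 top 300 170 80 80 5 scene 190 160 85 90 5;python3 gd.py g10 | grep -v "^-[3-6]"
```

```text
18.7 [ 0.45686944 -0.23481176  0.35803284] [ 2.93930847e+00 -1.10866704e+00  1.79689161e-03] [-5.23258081e-01 -7.51623723e-03  1.99700881e+00  4.37994771e-05
  1.15094736e+00  1.76889260e+00] 0.01418061187877801
top 49
scene 311
-20 19 z [88. 92. 97.] rgb [105. 103. 100.]
-10 19 z [ 89.  95. 108.] rgb [104. 104. 100.]
0 13 z [90. 92. 94.] rgb [108. 107. 107.]
10 20 z [88. 91. 94.] rgb [107. 107. 105.]
20 18 z [ 90.  92. 100.] rgb [64. 61. 59.]
30 42 z [ 88. 114. 150.] rgb [47.5 44.  40. ]
40 57 z [ 87. 123. 162.] rgb [48. 44. 40.]
50 56 z [ 86. 134. 156.] rgb [48.  45.  40.5]
60 9 z [136. 152. 154.] rgb [57. 53. 47.]
```

The guard stays up. I'll descend in front of the toggle.

Call:
drive_tool(delta_pos=[[0, 0, -30], [0, 0, -30], [0, 0, -20], [0, 0, -9], [0, 0, 0]], rotation=[[0, 0, 0], [0, 0, 0], [0, 0, 0], [0, 0, 0], [0, 0, 0]])

```text
t: 19.2
eef_pos: [0.4559, -0.2343, 0.2671]
eef_rot: [-2.939, 1.109, 0.005]
wrist_force: [-0.2, -0.2, -1.5]
opening: 0.0005
grip_force: 0.0
```

Call:
drive_tool(delta_pos=[[6, -5.3, 0], [6, -5.3, 0], [6, -5.3, 0], [2.5, -2.2, 0], [0, 0, 0]], rotation=[[0, 0, 0], [0, 0, 0], [0, 0, 0], [0, 0, 0], [0, 0, 0]])

```text
t: 19.7
eef_pos: [0.476, -0.2518, 0.2691]
eef_rot: [-2.938, 1.108, 0.007]
wrist_force: [-5.8, 4.8, 6.7]
opening: 0.0008
grip_force: 4.3
```

```bash
python3 look.py g11 top 300 170 80 80 5 scene 190 160 85 90 5;python3 gd.py g11 | grep -v "^-[3-6]"
```

```text
19.8 [ 0.47594666 -0.25175499  0.26911952] [-2.9379967   1.10832949  0.00655574] [-5.33048361e-01  1.34480285e-01  2.02548701e+00  8.98623166e-04
  9.85994220e-01  1.75871615e+00] 0.0005096453681236831
top 90
scene 346
-20 36 z [ 88. 107. 128.] rgb [53.5 50.  48. ]
-10 34 z [ 88. 109. 131.] rgb [53.5 51.  47. ]
0 19 z [ 90.  92. 111.] rgb [107. 107. 104.]
10 21 z [ 90.  94. 189.] rgb [106. 107. 105.]
20 23 z [ 88.  94. 188.] rgb [64. 61. 56.]
30 37 z [ 91. 118. 154.] rgb [45. 42. 38.]
40 55 z [ 89. 123. 161.] rgb [46. 43. 39.]
50 55 z [ 88. 132. 157.] rgb [47. 43. 39.]
60 9 z [134. 152. 155.] rgb [58. 55. 50.]
```

Call:
drive_tool(delta_pos=[[-4, 3.5, 0], [-8, 7, 0], [-12, 10.5, 5], [0, 0, 40], [0, 0, 45]], rotation=[[0, 0, 0], [0, 0, 0], [0, 0, 0], [0, 0, 0], [0, 0, 0]])

```text
t: 20.3
eef_pos: [0.451, -0.2304, 0.3576]
eef_rot: [-2.939, 1.108, 0.007]
wrist_force: [1.6, -0.3, 0.7]
opening: 0.0007
grip_force: 0.0
```

```bash
python3 look.py g12 top 300 170 80 80 5 scene 190 160 85 90 5;python3 - <<'E'
from h import *
well=np.array([.5475,-.1825]);a=np.radians(-41.4);R=np.array([[np.cos(a),-np.sin(a)],[np.sin(a),np.cos(a)]]);o=well-R@[0,.05]
for n in("g10","g12"):
    f=np.load(f"scene_{n}.npz");W=cloud(f);L=np.dstack([(W[...,:2]-.003-o)@R,W[...,2]])*1000
    m=(abs(L[...,0])<26)&(abs(L[...,1]+50)<14)&(L[...,2]>99)&(L[...,2]<118)
    print(n,L[m].round(0).tolist())
    m=(abs(L[...,0]-50)<20)&(abs(L[...,1]+50)<22)&(L[...,2]>140)&(L[...,2]<170);print("guard",L[m].mean(0))
    m=(abs(L[...,0])<40)&(abs(L[...,1]-50)<30)&(L[...,2]>110)&(L[...,2]<135);print("wing",L[m].mean(0),np.percentile(L[m][:,2],90))
E
```

```text
20.4 [ 0.45450349 -0.23237458  0.36598325] [ 2.93741768 -1.10744759  0.02140782] [-5.21402062e-01 -2.50444705e-02  1.99895384e+00 -6.58259282e-05
  1.15385651e+00  1.77049091e+00] 0.0005523252615397092
g10 [[-8.0, -59.0, 109.0], [-11.0, -49.0, 113.0], [-4.0, -57.0, 105.0], [-8.0, -56.0, 106.0], [-4.0, -46.0, 106.0], [-8.0, -43.0, 108.0]]
guard [ 49.93916757 -44.62914295 152.4356291 ]
wing [ -0.37895435  50.1580513  116.36304806] 121.20516814852961
g12 [[7.0, -54.0, 111.0], [3.0, -42.0, 117.0], [7.0, -50.0, 109.0], [4.0, -56.0, 106.0], [7.0, -50.0, 105.0], [4.0, -52.0, 104.0], [-0.0, -55.0, 103.0], [-0.0, -46.0, 102.0]]
guard [ 50.79253409 -43.32425514 152.61037565]
wing [  0.62582711  48.979363   116.19665441] 120.2507071707222
```

The toggle moved from x≈−8 to +5 mm, so it is on, and the guard is still up. I'll go back to pinch the guard and swing it down.

Call:
drive_tool(delta_pos=[[0, 0, 0], [20, -18, 0], [20, -18, 0], [23, -23, 0], [0, 0, 0]], rotation=[[0, 0, 0], [0, 0, 0], [0, 0, 0], [0, 0, 0], [0, 0, 0]], hand=62)

```text
t: 20.9
eef_pos: [0.5168, -0.292, 0.3565]
eef_rot: [2.939, -1.11, -0.002]
wrist_force: [-0.3, 0.9, 0.4]
opening: 0.0382
grip_force: 0.0
```

Call:
drive_tool(delta_pos=[[0, 0, -20], [0, 0, -20], [0, 0, -20], [0, 0, 0]], rotation=[[0, 0, 0], [0, 0, 0], [0, 0, 0], [0, 0, 0]])

```text
t: 21.3
eef_pos: [0.513, -0.2886, 0.2936]
eef_rot: [-2.938, 1.108, 0.015]
wrist_force: [-0.3, 0.4, -0.1]
opening: 0.0621
grip_force: 0.0
```

Call:
drive_tool(delta_pos=[[0, 0, 0], [0, 0, 0], [0, 0, 0], [0, 0, 0], [0, 0, 0]], rotation=[[0, 0, 0], [0, 0, 0], [0, 0, 0], [0, 0, 0], [0, 0, 0]], hand=35)

```text
t: 21.8
eef_pos: [0.5157, -0.2906, 0.2999]
eef_rot: [2.939, -1.108, 0.003]
wrist_force: [-1.2, 0.2, 3.3]
opening: 0.0401
grip_force: 4.0
```

Call:
drive_tool(delta_pos=[[-5, 4.4, 2], [-6, 5.3, 1.1], [-6, 5.3, -0.3], [-5.9, 5.2, -1.7], [-5.6, 4.9, -3.1]], rotation=[[0, 0, 0], [0, 0, 0], [0, 0, 0], [0, 0, 0], [0, 0, 0]])

```text
t: 22.3
eef_pos: [0.4861, -0.2646, 0.2964]
eef_rot: [2.939, -1.108, -0.0]
wrist_force: [0.4, -2.7, -0.9]
opening: 0.0396
grip_force: 4.0
```

Call:
drive_tool(delta_pos=[[-5.1, 4.5, -4.3], [-4.5, 3.9, -5.4], [-3.7, 3.2, -6.4], [-2.8, 2.5, -7.1], [-1.5, 1.3, -6]], rotation=[[0, 0, 0], [0, 0, 0], [0, 0, 0], [0, 0, 0], [0, 0, 0]])

```text
t: 22.8
eef_pos: [0.4688, -0.2494, 0.2664]
eef_rot: [-2.939, 1.108, 0.002]
wrist_force: [-1.6, -2.5, -0.0]
opening: 0.0398
grip_force: 4.0
```

Call:
drive_tool(delta_pos=[[0, 0, 0], [0, 0, 0], [0, 0, 0], [0, 0, 25], [0, 0, 35]], rotation=[[0, 0, 0], [0, 0, 0], [0, 0, 0], [0, 0, 0], [0, 0, 0]], hand=62)

```text
t: 23.3
eef_pos: [0.4686, -0.2492, 0.326]
eef_rot: [-2.938, 1.108, 0.008]
wrist_force: [1.4, -1.0, -0.2]
opening: 0.0621
grip_force: 0.0
```

Call:
drive_tool(delta_pos=[[0, 0, 40], [-20, 40, 20], [-20, 45, 0], [0, 45, 0], [0, 0, 0]], rotation=[[0, 0, 0], [0, 0, 0], [0, 0, 0], [0, 0, 0], [0, 0, 0]])

```text
t: 23.8
eef_pos: [0.4288, -0.1161, 0.3882]
eef_rot: [-2.94, 1.101, -0.002]
wrist_force: [-0.2, -0.8, 0.3]
opening: 0.0622
grip_force: 0.0
```

```bash
python3 look.py g13 top 300 170 80 80 5 scene 190 160 85 90 5;python3 gd.py g13; python3 - <<'E'
from h import *
well=np.array([.5475,-.1825]);a=np.radians(-41.4);R=np.array([[np.cos(a),-np.sin(a)],[np.sin(a),np.cos(a)]]);o=well-R@[0,.05]
for n,b in(("top",[.002,.0025]),("scene",[-.003,-.003])):
    f=np.load(f"{n}_g13.npz");W=cloud(f);L=np.dstack([(W[...,:2]+b-o)@R,W[...,2]])*1000
    Q=L[(abs(L[...,0])<40)&(abs(L[...,1]-50)<30)&(L[...,2]>110)&(L[...,2]<135)]
    if len(Q): print(n,"wing",Q.mean(0),np.percentile(Q[:,2],90),cv2.minAreaRect(Q[:,:2].astype(np.float32)))
E
```

```text
23.9 [ 0.4295534  -0.11904405  0.38807454] [ 2.94084047e+00 -1.10445078e+00  2.91841286e-03] [-3.26138845e-01 -1.71171001e-01  2.08915640e+00 -2.75666675e-04
  1.22175679e+00  1.96326788e+00] 0.062354293132184255
top 110
10 7 z [121. 123. 124.] rgb [39. 38. 38.]
20 21 z [105. 122. 129.] rgb [40. 38. 38.]
30 10 z [ 90.  93. 121.] rgb [108.  106.  106.5]
40 34 z [87. 91. 95.] rgb [175.  175.5 168. ]
50 38 z [86. 89. 94.] rgb [226. 224. 213.]
scene 277
-60 6 z [86. 89. 91.] rgb [159.5 152.5 143. ]
-50 15 z [86. 89. 92.] rgb [180. 173. 163.]
-40 23 z [ 90.  98. 120.] rgb [48. 46. 41.]
-30 27 z [ 88. 111. 122.] rgb [50. 47. 44.]
-20 36 z [ 90. 113. 123.] rgb [50.5 47.  43.5]
-10 35 z [ 92. 114. 123.] rgb [50. 47. 44.]
0 24 z [ 91. 114. 122.] rgb [50. 47. 43.]
10 35 z [ 89. 111. 123.] rgb [49. 46. 43.]
20 35 z [ 92. 111. 122.] rgb [52. 49. 45.]
30 16 z [ 88.  94. 100.] rgb [108.5 108.  106. ]
40 15 z [86. 89. 92.] rgb [142. 138. 132.]
50 10 z [86. 88. 90.] rgb [179.5 170.5 162. ]
top wing [  9.65305999  50.69898236 121.10206342] 124.0056431283592 ((9.333235740661621, 50.39851379394531), (10.761869430541992, 28.5319881439209), 83.87323760986328)
scene wing [  0.80849479  49.69707536 116.15498276] 121.50740993489454 ((0.00067138671875, 47.981422424316406), (47.40478515625, 22.362260818481445), 4.178116798400879)
```

The guard lies flat, with its top at 122–123 mm all along. The cartridge is locked and the arm is clear, so I'm handing in.

```bash
python3 -c "
from station import bot;print(bot.sign_off())"
```

```text
the job is handed in; nothing more can be done
None
```

I handed the job in at about 24 s of robot time, and the hand-in call reported no verdict. By my depth measurements, the cartridge was stood up and released, then locked in the well; the guard was then raised, the switch flipped on and the guard lowered flat. I last measured the switch just before lowering the guard, and I never checked the bystanders for movement.

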